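# Refit the cover plate on the trimmer's settling box

### The arm

A 6-joint arm with a two-finger parallel gripper is mounted at the origin on the work surface. World frame = base frame: x ahead of the robot, y to its left, z up, the work surface at z = 0. Lengths are in mm, angles in rad, forces in N, time in s.
With the tool pointing down it reaches from about 325 to 850 mm from the base axis. Payload 4.4 kg.
Tool frame: the origin (TCP) lies midway between the tips of the shut fingers; the grasp point (between the pads) lies 19 mm behind it; y points along the fingers, z is the direction in which the jaws open and shut, and the axes are right-handed (so a half turn about y gives the same grasp; the last joint's range is limited). The gripper opens to 94 mm and grips with 3 to 60 N. Pads are 16 mm wide; open, the fingers measure 119 mm over their backs; the gripper's body (75 mm by 177 mm) begins 78 mm behind the grasp point.
Start: joints at [-1.46, 0.207, 1.542, -0, 1.393, -0.15], TCP at [148.809, -555.413, 205.447] pointing down, gripper open.
Joint ranges: [-2.73, 2.73], [-0.86, 2.22], [0.23, 2.46], [-1.11, 4.25], [0.08, 2.63], [-2.82, 2.82]. Speed limits (rad/s): [2.79, 2.79, 3.14, 3.14, 3.14, 3.14].

### API

Orientations are given as a 3x3 rotation matrix whose columns are the frame's x, y, z axes.
In Python, from plant import manip, optics, order gives the robot as it stands.
- The arm moves only by the tool carry_out, never from a script. Its argument "deltas" is a list of rows, each a list of 7 numbers: the shift along the tool's x, y, z in m, then the turn, a rotation vector about the tool's x, y, z in degrees, then the closure, from -1 (fully open) to 1 (shut). In form: [[tx, ty, tz, ax, ay, az, fingers], ...]. A call has 1 to 12 rows; each row shifts and turns the commanded pose from where the row before left it, along the tool's axes as they then stand; what a row does not reach is not made up. A row lasts 1/8 s, in which the tool goes at most 62.5 mm and 10.7 degrees, less where a joint would pass 70% of its speed; a pose out of reach is approached as far as the arm can. A call with a gripper value outside its range is refused whole. The fingers move at their own pace and stop on an object; the grip force is fixed at half the most. Time passes only in rows, so rows that do not move let the fingers close. It gives the time, the measured TCP pose, the force and the opening at its end, in the units of the state.
- manip.get_state(): the state, without advancing time (a new reading comes with each control period).
- optics.grab_frame(name): name is "side" or "top" or "wrist"; returns a dict with "frame" (480x640x3 uint8, red, green, blue), "z_map" (480x640 float32, mm along the optical axis (not along the pixel's ray), 0 where there is no reading), "fx", "fy", "cx", "cy" (pixels), "k1" (the pictures are not rectified: a ray, as slopes to the right and down, at radius r is drawn at 1 + k1 r^2 times it, then the intrinsics apply), "extrinsics" (4x4, takes a point from world to camera coordinates). Camera axes: x right, y up, looking along -z (the intrinsics and any distortion apply to the point x, -y, -z); pixel columns grow to the right and rows downward; lengths in mm; the calibration is good to about 2 mm. A picture is of the moment at which its call begins.
- order.close_job(): hands the job in, once; it reports no verdict.
The state is a dict: "time": time; "joints": joint angles; "qvel": joint speeds; "joint_torque": joint torques, N m; "tcp_pos": TCP position; "tcp_rot": TCP orientation; "contact_force": force on the tool from outside, world axes, zero at the start; "ft_torque": the same for the moment, N m; "grip_width": opening from 0.0 (shut) to 1.0 (fully open).
Only numpy, scipy, OpenCV 4.12 (cv2) and the standard library are available. Lean on these libraries where they do the work, as an engineer would, in place of code of your own. Each camera call takes 0.05 s, during which the arm holds its last target.

### The job

Put the white metal cover plate back on the grey settling box: hold it tilted, hook one of its edges under the box's overhanging lip, then lower the opposite edge gently, without letting it drop, until the plate lies flat and fully down on the ledge inside the rim. Let go of it, and leave the stone models, the wax bite block and the base former where they are.

Things in the scene. Friction and masses are not known exactly. Their poses are not given: they have to be found in the camera images.
- cover: Loose white-painted metal cover plate, 330 g, lying flat: 160 mm (x) by 130 mm (y), 5 mm thick. Grip rib upright in its middle: 10 mm thick (x), 70 mm long (y), top 55 mm above the plate's underside; bolted rib feet, 5 mm high, are look-only. Origin: centre of the underside; z normal to the plate, up as it lies. A half turn about z makes no difference: either 130 mm edge may go under the lip.
- grip (a point): Point in the rib, 40 mm above the plate's underside (15 mm below the rib's top); axes as the cover's.
- edge_a (a point): Middle of the cover's 130 mm edge at its -x end, half way through the thickness (80 mm from the plate's centre).
- edge_b (a point): The same at the +x end.
- trap: Settling box of grey plastic, open on top, fixed, 178 mm (x) by 150 mm (y), standing in varying places. Origin: centre of its underside, z up. Inside, a level ledge 12 mm wide runs all round, its top 45 mm above the worktop. 5 mm thick rim walls stand 14 mm above the ledge on the +x and both y sides; the lip is on the -x side. Outlet stub (+x) and side brackets are look-only.
- seat (a point): Centre of the recess above the ledge, at ledge height; axes as the box's (x points away from the lip). Recess 168 mm (x) by 140 mm (y), so 8 and 10 mm of play for the cover. The seated cover has its origin here within the play, its x along this x (either way round).
- lip (a point): Middle of the lip's free edge, at its underside; axes as the box's. The flat lip, full width and 4 mm thick, overhangs the recess by 18 mm, underside 16 mm above the ledge. The plate is too long to go straight down and too thick to slide in level; with an edge 14 mm under the lip it passes tilted 10 to 20 degrees, that edge low.
- model_a: Yellow stone lower model, about 68 x 66 x 32 mm, loose bystander. Origin: centre of underside.
- model_b: Yellow stone lower model, slightly smaller, loose bystander. Origin: centre of underside.
- bite_block: Pink wax bite block, horseshoe, about 50 x 65 x 20 mm, loose bystander. Origin: on its underside, inside the horseshoe.
- former: Aluminium model base former, an open tray 85 x 75 x 32 mm, loose bystander. Origin: centre of underside.
Mind the look-alikes: they are no part of the job. Leave any green or orange look-alike of the cover alone.

How it is judged (in metres and radians):
On the way:
1. the cover is held tilted (more than 4.6 degrees) with one edge at least 4 mm under the lip (angle between cover's own z axis and vertical between 0.08 and 0.6 rad and ((x of edge_a in the frame of seat between -0.088 and -0.07 m and z of edge_a in the frame of seat between -0.003 and 0.015 m and y of edge_a in the frame of seat between -0.015 and 0.015 m) or (x of edge_b in the frame of seat between -0.088 and -0.07 m and z of edge_b in the frame of seat between -0.003 and 0.015 m and y of edge_b in the frame of seat between -0.015 and 0.015 m))), for 0.2 s.
At the end, for the whole second after the job is handed in: The cover lies at rest in the recess: level within 0.03 rad, its underside within 3 mm of the ledge's height, its centre within 7 mm (along x) and 9 mm (along y) of the seat's centre, and turned less than 0.12 rad from the box (either way round) (angle between cover's own z axis and vertical below 0.03 rad and z of cover in the frame of seat between -0.003 and 0.003 m and x of cover in the frame of seat between -0.007 and 0.007 m and y of cover in the frame of seat between -0.009 and 0.009 m and angle between the x axis of cover and the x axis of seat, either way round below 0.12 rad and linear speed of cover below 0.02 m/s and angular speed of cover below 0.1 rad/s); the robot touches nothing.
It fails at once if the cover is dropped or slammed into the box (turning faster than 4 rad/s or moving faster than 0.5 m/s over the box) (horizontal distance between cover and seat below 0.04 m and height (world z) of cover below 0.1 m and (angular speed of cover above 4 rad/s or linear speed of cover above 0.5 m/s)).
It fails at once if a bystander is moved more than 20 mm (distance of any of model_a, model_b, bite_block, former from where it was at the start of the episode above 0.02 m).
It also fails if it takes over 45 s, if anything falls off the work surface, if the arm or the gripper's body presses on something with over 40 N, if the wrist force passes 120 N, or if a joint passes its speed limit or range.

## Working session

There is one attempt and no reset: what is moved stays moved. The work goes in short steps, Python scripts to look and compute and a tool call to move; the robot and the scene stay as the last step left them, time stands still between calls to the robot, and variables do not carry over. Pictures are saved under pics/ and viewed, and the job is handed in when it is done.

Besides the shell and the picture viewer there is one more tool, called after "Emit:" as name([rows], argument=value, ...), one row to a line, values as JSON. carry_out: Moves the arm, as the interface text tells. Its arguments: {"type":"object","properties":{"deltas":{"type":"array","items":{"type":"array","items":{"type":"number"}}}},"required":["deltas"]}

```bash
mkdir -p pics; python3 - <<'E'
from plant import manip, optics, order
import cv2, numpy as np
s=manip.get_state()
for k,v in s.items(): print(k,np.round(v,3).tolist())
for n in("top","side"):
    f=optics.grab_frame(n)
    cv2.imwrite(f"pics/{n}0.png",f["frame"][:,:,::-1]); np.savez(f"{n}0.npz",**f)
    print(n,f["fx"],f["cx"],f["cy"],f["k1"],np.round(f["extrinsics"],3).tolist())
E
ls
```

```text
time 0.0
joints [-1.46, 0.207, 1.543, -0.0, 1.393, -0.151]
qvel [0.001, 0.001, -0.0, -0.001, -0.001, -0.001]
joint_torque [0.001, -37.088, -28.142, 0.07, 0.036, -0.0]
tcp_pos [148.7, -554.625, 204.309]
tcp_rot [[-0.966, -0.0, 0.259], [-0.259, 0.002, -0.966], [-0.0, -1.0, -0.002]]
contact_force [-0.012, 0.031, -0.123]
ft_torque [0.045, 0.022, 0.004]
grip_width 0.999
top 514.7061931103535 327.0212027700627 244.61616115025652 -0.06687875738679322 [[-0.064, -0.998, -0.005, 24.888], [0.974, -0.064, 0.218, -551.795], [-0.218, 0.009, 0.976, -1461.127], [0.0, 0.0, 0.0, 1.0]]
side 583.0934926558368 329.20677904387713 240.24885059874234 -0.060677618081590806 [[-0.991, -0.129, 0.026, 557.774], [0.089, -0.508, 0.857, -118.292], [-0.097, 0.852, 0.515, -1383.916], [0.0, 0.0, 0.0, 1.0]]
pics
side0.npz
top0.npz
```

View pics/top0.png

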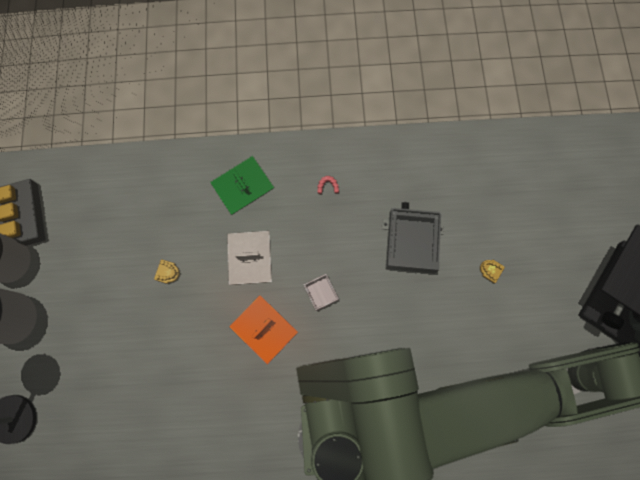

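View pics/side0.png

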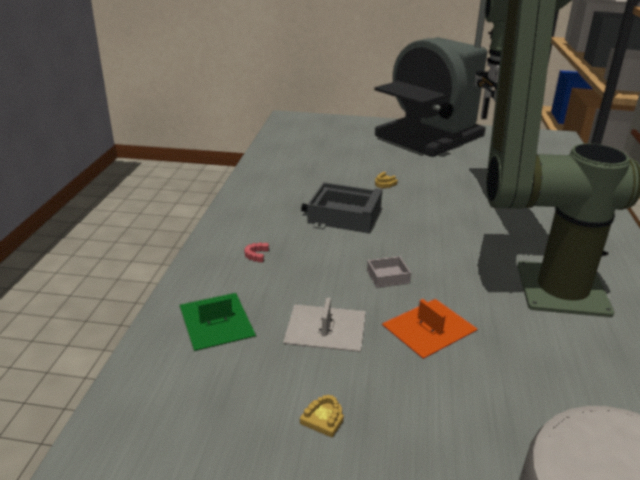

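```bash
cat > h.py <<'E'
import numpy as np, cv2
def ld(n): return dict(np.load(n))
def K(f): return np.array([[f["fx"],0,f["cx"]],[0,f["fy"],f["cy"]],[0,0,1.]])
D=lambda f: np.array([float(f["k1"]),0,0,0,0])
def ray(f,uv):
    uv=np.asarray(uv,float).reshape(-1,1,2)
    n=cv2.undistortPoints(uv,K(f),D(f)).reshape(-1,2)
    d=np.c_[n[:,0],-n[:,1],-np.ones(len(n))]
    E=f["extrinsics"];R=E[:3,:3];t=E[:3,3]
    return -R.T@t, d@R
def at_z(f,uv,z):
    c,d=ray(f,uv); s=(z-c[2])/d[:,2]; return c+d*s[:,None]
def at_depth(f,uv):
    c,d=ray(f,uv); uv=np.asarray(uv,int).reshape(-1,2)
    return c+d*f["z_map"][uv[:,1],uv[:,0]][:,None]
def proj(f,P):
    E=f["extrinsics"];p=np.asarray(P,float).reshape(-1,3)@E[:3,:3].T+E[:3,3]
    q=np.c_[p[:,0],-p[:,1],-p[:,2]]
    return cv2.projectPoints(q,np.zeros(3),np.zeros(3),K(f),D(f))[0].reshape(-1,2)
def crop(f,x0,y0,x1,y1,s,fn):
    im=f["frame"][y0:y1,x0:x1,::-1]
    cv2.imwrite(fn,cv2.resize(im,None,fx=s,fy=s,interpolation=cv2.INTER_CUBIC))
E
python3 - <<'E'
from h import *
f=ld("top0.npz"); g=ld("side0.npz")
a=f["frame"][215:305,205:295,::-1]; b=f["frame"][195:285,370:460,::-1]
cv2.imwrite("pics/c1.png",cv2.resize(np.hstack([a,b]),None,fx=4.4,fy=4.4,interpolation=cv2.INTER_CUBIC))
a=g["frame"][285:365,275:375,::-1]; b=g["frame"][165:245,290:390,::-1]
cv2.imwrite("pics/c2.png",cv2.resize(np.hstack([a,b]),None,fx=4,fy=4,interpolation=cv2.INTER_CUBIC))
E
```

```text
(no output)
```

View pics/c1.png

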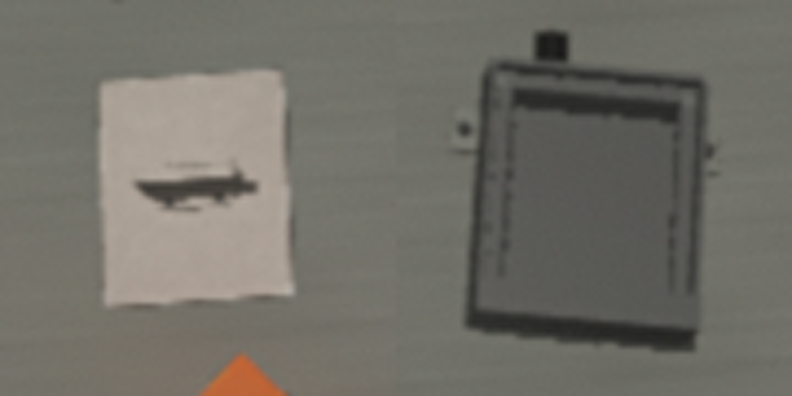

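View pics/c2.png

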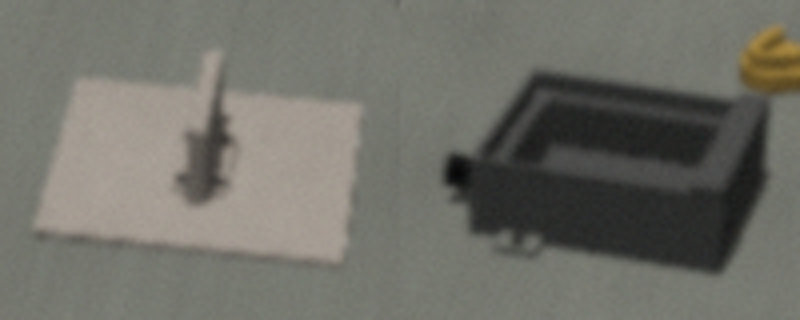

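```bash
python3 - <<'E'
from h import *
f=ld("top0.npz"); g=ld("side0.npz")
c=np.array([[100,82],[283,70],[295,295],[105,305]])/4.4+[205,215]
P=at_z(f,c,5);print(P.round(1).tolist(),P.mean(0))
cs=np.array([[80,80],[362,103],[345,262],[35,232]])/4+[275,285]
P=at_z(g,cs,5);print("side",P.round(1).tolist(),P.mean(0))
b=(np.array([[487,62],[706,80],[696,335],[468,318]])-[396,0])/4.4+[370,195]
print("box top z59/65",at_z(f,b[:2],59).round(1).tolist(),at_z(f,b[2:],65).round(1).tolist())
bs=(np.array([[470,165],[538,72],[768,98],[722,190]])-[400,0])/4+[290,165]
print("box side",at_z(g,bs[:2],59).round(1).tolist(),at_z(g,bs[2:],65).round(1).tolist())
# rectify at z
def rect(f,z,x0,x1,y0,y1,fn,s=2):
    X,Y=np.meshgrid(np.arange(x1,x0,-1/s),np.arange(y1,y0,-1/s),indexing='ij')
    p=proj(f,np.c_[X.ravel(),Y.ravel(),0*X.ravel()+z]).astype(np.float32).reshape(X.shape+(2,))
    im=cv2.remap(f["frame"],p[...,0],p[...,1],cv2.INTER_CUBIC)
    if fn: cv2.imwrite(fn,im[:,:,::-1])
    return im
m0=P.mean(0)
for n,h in(("top",f),("side",g)):
    x0,y0=m0[0]-130,m0[1]-110; 
    im=rect(h,5,x0,x0+260,y0,y0+220,f"pics/rc_{n}.png")
    hsv=cv2.cvtColor(im,cv2.COLOR_RGB2HSV); mk=((im.min(2)>115)&(im[...,0].astype(int)-im[...,1]>2)).astype(np.uint8)
    mk=cv2.morphologyEx(mk,cv2.MORPH_OPEN,np.ones((9,9)))
    cn=max(cv2.findContours(mk,0,2)[0],key=cv2.contourArea)
    r=cv2.minAreaRect(cn); 
    print(n,"centre",x0+260-r[0][1]/2,y0+220-r[0][0]/2,np.array(r[1])/2,r[2],cv2.contourArea(cn)/4)
for n,h in(("top",f),("side",g)):
    B=at_z(f,b,60).mean(0)
    rect(h,59,B[0]-130,B[0]+130,B[1]-110,B[1]+110,f"pics/rb_{n}.png")
    print(B)
    z=at_depth(h,[[250,245]] if n=="top" else [[300,335]]);print("depth pt",z)
E
```

```text
[[619.5, 292.9, 5.0], [619.7, 163.8, 5.0], [459.8, 161.9, 5.0], [461.2, 293.0, 5.0]] [540.05155812 227.90370324   5.        ]
side [[617.9, 167.7, 5.0], [460.7, 162.9, 5.0], [459.2, 294.3, 5.0], [617.9, 296.8, 5.0]] [538.90675836 230.44051502   5.        ]
box top z59/65 [[649.5, -209.1, 59.0], [627.1, -357.7, 59.0]] [[450.9, -329.9, 65.0], [472.3, -179.5, 65.0]]
box side [[650.2, -202.0, 59.0], [624.6, -356.2, 59.0]] [[454.2, -331.3, 65.0], [477.4, -185.4, 65.0]]
top centre 541.4988909305721 230.25879810501112 [162.89862061 133.53462219] 89.55756378173828 20888.0
side centre 540.893895203033 211.1373839204408 [161.83627319 167.57095337] 89.56594848632812 19493.0
[ 550.20664397 -269.38767148   60.        ]
depth pt [[ 5.80166040e+02  2.25707282e+02 -1.82678722e-01]]
[ 550.20664397 -269.38767148   60.        ]
depth pt [[589.0089265  269.05872035   6.94793494]]
```

Emit:
carry_out([
  [0,0,0,0,-10,0,-1],
  [0,0,0,0,-10,0,-1],
  [0,0,0,0,-10,0,-1],
  [0,0,0,0,-10,0,-1],
  [0,0,0,0,-10,0,-1],
  [0,0,0,0,-10,0,-1],
  [0,0,0,0,-10,0,-1],
  [0,0,0,0,-5,0,-1],
])

```text
time: 1.1
tcp_pos: [148.8, -554.9, 204.8]
tcp_rot: [[0.003, -0.0, 1.0], [-1.0, 0.001, 0.003], [-0.001, -1.0, -0.0]]
contact_force: [0.7, -0.8, 0.2]
grip_width: 0.996
```

View pics/rb_top.png

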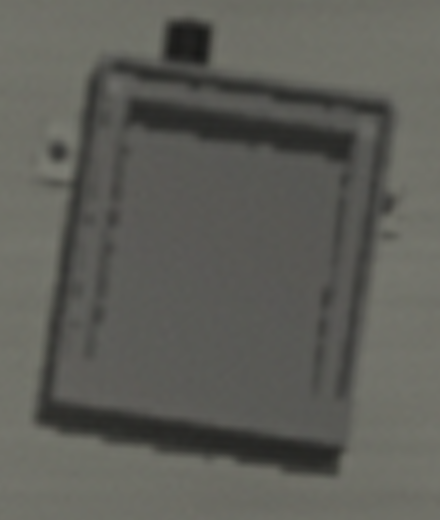

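View pics/rc_top.png

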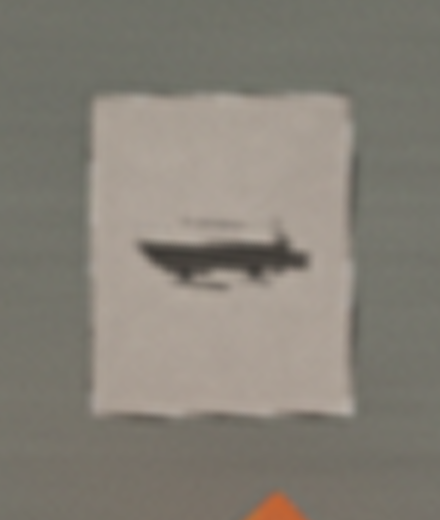

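Emit:
carry_out([
  [-0.03,0,0.015,0,0,0,-1],
  [-0.049,0,0.0245,0,0,0,-1],
  [-0.049,0,0.0245,0,0,0,-1],
  [-0.049,0,0.0245,0,0,0,-1],
  [-0.049,0,0.0245,0,0,0,-1],
  [-0.049,0,0.0245,0,0,0,-1],
  [-0.049,0,0.0245,0,0,0,-1],
  [-0.049,0,0.0245,0,0,0,-1],
  [-0.049,0,0.0245,0,0,0,-1],
  [-0.049,0,0.0245,0,0,0,-1],
  [-0.049,0,0.0245,0,0,0,-1],
  [-0.049,0,0.0245,0,0,0,-1],
])

```text
time: 2.6
tcp_pos: [433.6, 15.4, 205.3]
tcp_rot: [[0.0, 0.0, 1.0], [-1.0, -0.0, 0.0], [0.0, -1.0, 0.0]]
contact_force: [0.5, -0.8, 0.9]
grip_width: 0.999
```

Emit:
carry_out([
  [-0.049,0,0.0245,0,0,0,-1],
  [-0.049,0,0.0245,0,0,0,-1],
  [-0.049,0,0.0245,0,0,0,-1],
  [-0.04,0,0.02,0,0,0,-1],
  [-0.0277,0,0.0122,0,0,0,-1],
  [0,0,0,0,0,0,-1],
  [0,0,0,0,0,0,-1],
])

```text
time: 3.48
tcp_pos: [538.3, 227.5, 204.8]
tcp_rot: [[-0.0, -0.001, 1.0], [-1.0, -0.001, -0.0], [0.001, -1.0, -0.001]]
contact_force: [-0.0, -0.3, 0.3]
grip_width: 1.001
```

```bash
python3 - <<'E'
from plant import optics,manip
from h import *
s=manip.get_state(); print(s["tcp_pos"],s["joints"])
f=optics.grab_frame("wrist"); np.savez("wrist1.npz",**f)
cv2.imwrite("pics/w1.png",f["frame"][:,:,::-1])
E
```

```text
[538.33462618 227.54692398 204.84534044] [ 2.52195650e-01  2.28154022e-01  1.51676338e+00 -5.40857427e-04
  1.39834256e+00  2.52315134e-01]
```

View pics/w1.png

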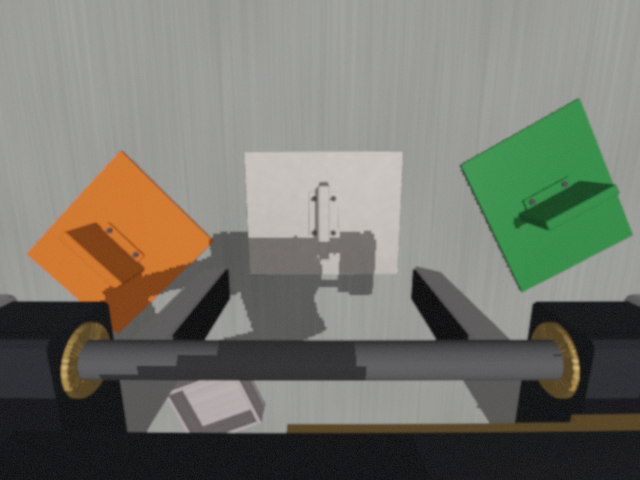

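```bash
python3 - <<'E'
from h import *
f=ld("wrist1.npz")
P=at_z(f,[[246,152],[402,152],[398.5,274],[248.5,275]],5);print(P.round(1).tolist(),P.mean(0))
print(at_depth(f,[[323,184],[270,180],[380,170],[323,230]]))
print(at_z(f,[[318,184],[328,184],[328,240],[317,240]],55).round(1).tolist())
E
```

```text
[[463.0, 294.0, 5.0], [620.3, 294.0, 5.0], [623.0, 164.8, 5.0], [459.8, 163.6, 5.0]] [541.53816414 229.09162648   5.        ]
[[540.50078862 265.15400988  44.25978797]
 [486.53290416 266.06044637   5.88474366]
 [598.84626882 276.07226506   4.53189322]
 [540.49964909 224.28934233  55.7149819 ]]
[[536.0, 266.0, 55.0], [544.9, 266.0, 55.0], [545.1, 214.7, 55.0], [535.0, 214.7, 55.0]]
```

Emit:
carry_out([
  [-0.0015,0.03,0.0022,0,0,0,-1],
  [0,0.04,0,0,0,0,-1],
  [0,0.04,0,0,0,0,-1],
  [0,0.04,0,0,0,0,-1],
  [0,0.023,0,0,0,0,-1],
  [0,0.0108,0,0,0,0,-1],
  [0,0,0,0,0,0,-1],
  [0,0,0,0,0,0,-1],
])

```text
time: 4.53
tcp_pos: [542.5, 229.8, 23.2]
tcp_rot: [[-0.0, 0.003, 1.0], [-1.0, 0.001, -0.0], [-0.001, -1.0, 0.003]]
contact_force: [-0.0, -0.2, 0.7]
grip_width: 1.0
```

```bash
python3 - <<'E'
from plant import optics,manip
from h import *
f=optics.grab_frame("side"); np.savez("side1.npz",**f)
crop(f,250,250,410,370,5,"pics/s1.png")
E
```

```text
(no output)
```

View pics/s1.png

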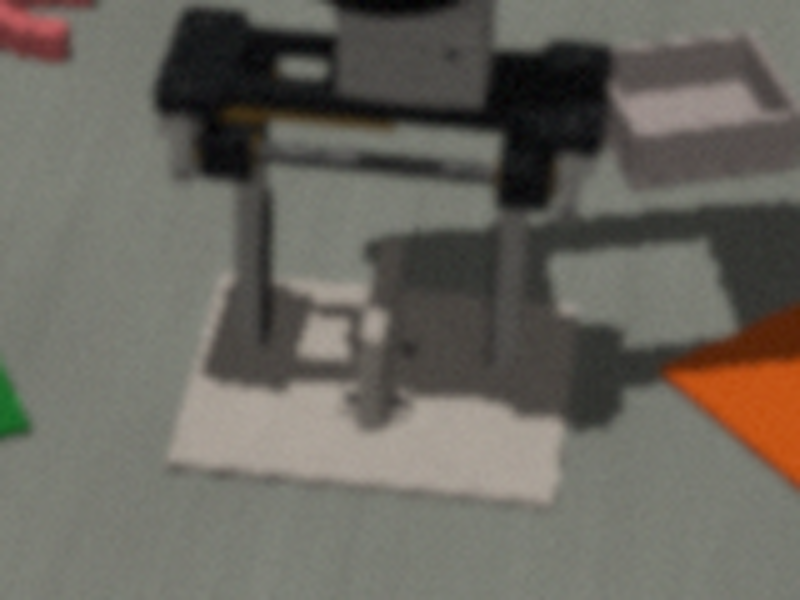

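Emit:
carry_out([
  [0,0.001,-0.002,0,0,0,-0.5],
  [0,0,0,0,0,0,0],
  [0,0,0,0,0,0,0.5],
  [0,0,0,0,0,0,1],
  [0,0,0,0,0,0,1],
  [0,0,0,0,0,0,1],
  [0,0,0,0,0,0,1],
  [0,0,0,0,0,0,1],
])

```text
time: 5.58
tcp_pos: [539.2, 229.8, 20.6]
tcp_rot: [[0.0, -0.0, 1.0], [-1.0, -0.0, 0.0], [0.0, -1.0, -0.0]]
contact_force: [-0.3, -0.2, -0.6]
grip_width: 0.185
```

Emit:
carry_out([
  [0,0,0,0,0,0,1],
  [0,0,0,0,0,0,1],
  [0,0,0,0,0,0,1],
])

```text
time: 5.95
tcp_pos: [539.5, 229.8, 20.7]
tcp_rot: [[-0.0, 0.0, 1.0], [-1.0, 0.0, -0.0], [-0.0, -1.0, 0.0]]
contact_force: [1.1, -0.5, -1.1]
grip_width: 0.103
```

Emit:
carry_out([
  [0,-0.015,0,0,0,0,1],
  [0,-0.03,0,0,0,0,1],
  [0,-0.04,0,0,0,0,1],
  [0,-0.04,0,0,0,0,1],
  [0.015,-0.04,0,0,0,0,1],
  [0.03,-0.035,0.0035,0,0,0,1],
  [0.04,0,0.0035,0,0,0,1],
  [0.045,0,0.0035,0,0,0,1],
  [0.045,0,0.0035,0,0,0,1],
  [0.045,0,0.0035,0,0,0,1],
])

```text
time: 7.2
tcp_pos: [556.0, 8.6, 221.1]
tcp_rot: [[0.0, -0.001, 1.0], [-1.0, 0.0, 0.0], [-0.0, -1.0, -0.001]]
contact_force: [0.2, -0.3, -3.5]
grip_width: 0.103
```

Emit:
carry_out([
  [0.045,0,0.0035,0,0,0,1],
  [0.045,0,0.0035,0,0,0,1],
  [0.045,0,0.0035,0,0,0,1],
  [0.045,0,0.0039,0,0,0,1],
  [0.045,0,0,0,0,0,1],
  [0.032,0,0,0,0,0,1],
  [0.025,0,0,0,3,0,1],
  [0,0,0,0,3,0,1],
  [0,0,0,0,3,0,1],
  [0,0,0,0,0,0,1],
  [0,0,0,0,0,0,1],
])

```text
time: 8.57
tcp_pos: [571.1, -271.8, 220.7]
tcp_rot: [[-0.156, -0.0, 0.988], [-0.988, 0.0, -0.156], [-0.0, -1.0, -0.0]]
contact_force: [0.5, 0.2, -1.6]
grip_width: 0.103
```

```bash
python3 - <<'E'
from plant import optics,manip
from h import *
for n in("wrist","side","top"):
    f=optics.grab_frame(n); np.savez(n+"2.npz",**f)
    cv2.imwrite(f"pics/{n}2.png",f["frame"][:,:,::-1])
s=manip.get_state(); print(s["tcp_pos"],s["joints"],s["grip_width"])
E
```

```text
[ 571.13643865 -271.96095679  220.7137716 ] [-5.81123127e-01  3.16782755e-01  1.37252875e+00  4.46367047e-05
  1.45236247e+00 -4.24467876e-01] 0.10247256610037293
```

View pics/wrist2.png

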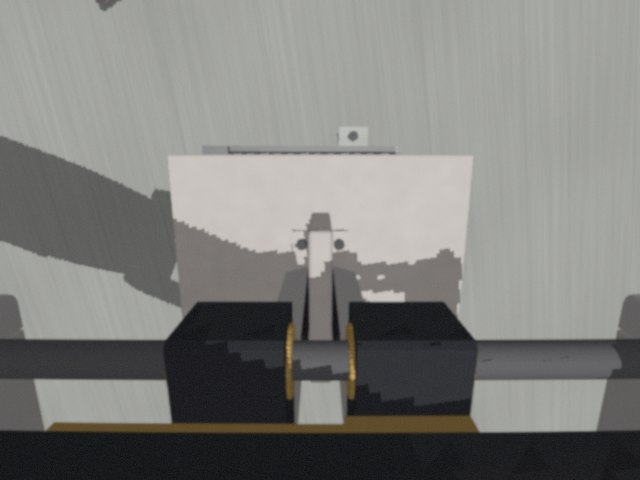

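View pics/side2.png

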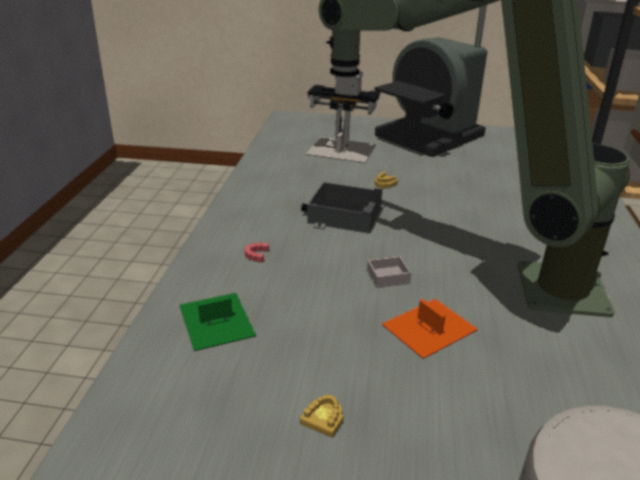

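```bash
python3 - <<'E'
from h import *
f=ld("wrist2.npz")
crop(f,190,115,410,175,3.6,"pics/w2c.png")
E
```

```text
(no output)
```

View pics/w2c.png

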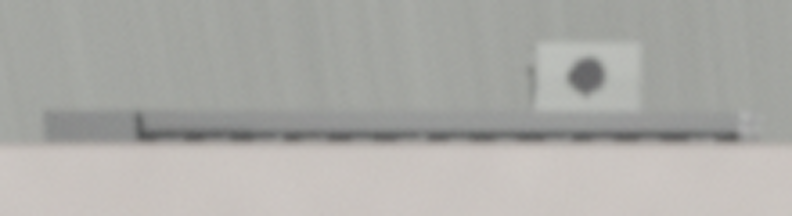

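```bash
python3 - <<'E'
from h import *
f=ld("wrist2.npz")
o=np.array([190,115])
ps=[([45,111],65),([137,112],65),([140,112],59),([740,112],59),([760,112],59),([140,130],59)]
a=np.deg2rad(-9.0);c=np.array([550.8,-269])
R=np.array([[np.cos(a),-np.sin(a)],[np.sin(a),np.cos(a)]])
for p,z in ps:
    w=at_z(f,np.array(p)/3.6+o,z)[0]; print(p,z,w.round(1),"seat",((w[:2]-c)@R).round(1))
w=at_z(f,[[168,156],[473,156]],205)
print(w,(w[:,:2]-c)@R)
E
```

```text
[45, 111] 65 [ 478.7 -184.4   65. ] seat [-84.4  72.3]
[137, 112] 65 [ 501.2 -188.3   65. ] seat [-61.6  72. ]
[140, 112] 59 [ 500.5 -188.    59. ] seat [-62.3  72.1]
[740, 112] 59 [ 649.4 -211.6   59. ] seat [88.4 72.1]
[760, 112] 59 [ 654.3 -212.3   59. ] seat [93.4 72.2]
[140, 130] 59 [ 499.6 -192.4   59. ] seat [-62.6  67.7]
[[ 502.43741566 -196.02081253  205.        ]
 [ 659.69561105 -220.84656322  205.        ]] [[-59.18362083  64.51511756]
 [100.02206825  64.59561472]]
```

```bash
cat >> h.py <<'E'
def boxpts(c,yaw):
    a=np.deg2rad(yaw);R=np.array([[np.cos(a),-np.sin(a)],[np.sin(a),np.cos(a)]])
    def W(pts): 
        pts=np.asarray(pts,float); return np.c_[pts[:,:2]@R.T+c,pts[:,2]]
    L=[]
    L.append(W([[-66,75,59],[89,75,59],[89,-75,59],[-66,-75,59]]))
    L.append(W([[-89,-75,65],[-66,-75,65],[-66,75,65],[-89,75,65],[-89,-75,65]]))
    L.append(W([[-66,70,59],[84,70,59],[84,-70,59],[-66,-70,59]]))
    L.append(W([[-89,-75,0],[89,-75,0],[89,75,0],[-89,75,0],[-89,-75,0]]))
    return L
def overlay(f,c,yaw,x0,y0,x1,y1,s,fn,gain=1.7):
    im=cv2.resize(f["frame"][y0:y1,x0:x1,::-1],None,fx=s,fy=s,interpolation=cv2.INTER_CUBIC)
    im=np.clip(im*gain,0,255).astype(np.uint8)
    for k,p in enumerate(boxpts(c,yaw)):
        q=(proj(f,p)-[x0,y0]+.5)*s-.5
        cv2.polylines(im,[np.round(q).astype(int)],False,[(0,255,0),(0,0,255),(255,255,0),(255,0,255)][k],1)
    cv2.imwrite(fn,im); return im
E
python3 - <<'E'
from h import *
f=ld("top0.npz");g=ld("side0.npz")
for k,c in enumerate([(550.8,-269),(554.7,-272.6)]):
    a=overlay(f,c,-9,375,200,450,285,5,"/tmp/a.png")
    b=overlay(g,c,-9,295,175,390,240,4.4,"/tmp/b.png")
    h=max(a.shape[0],b.shape[0]); z=np.zeros((h,a.shape[1]+b.shape[1],3),np.uint8); z[:a.shape[0],:a.shape[1]]=a; z[:b.shape[0],a.shape[1]:]=b
    cv2.imwrite(f"pics/ov{k}.png",z)
E
```

```text
(no output)
```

View pics/ov0.png

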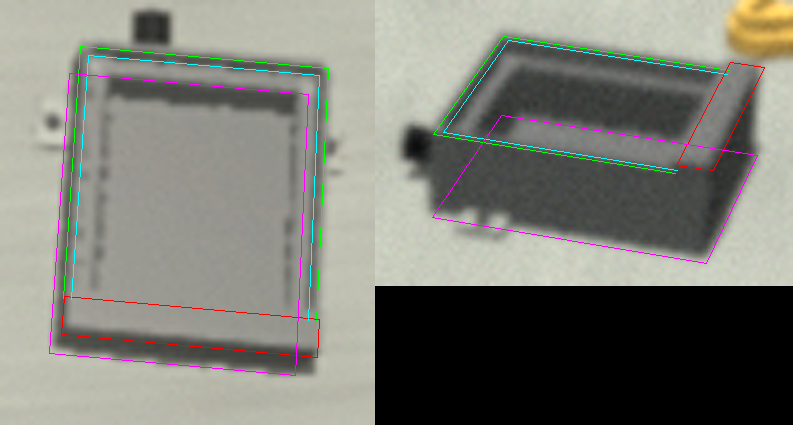

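View pics/ov1.png

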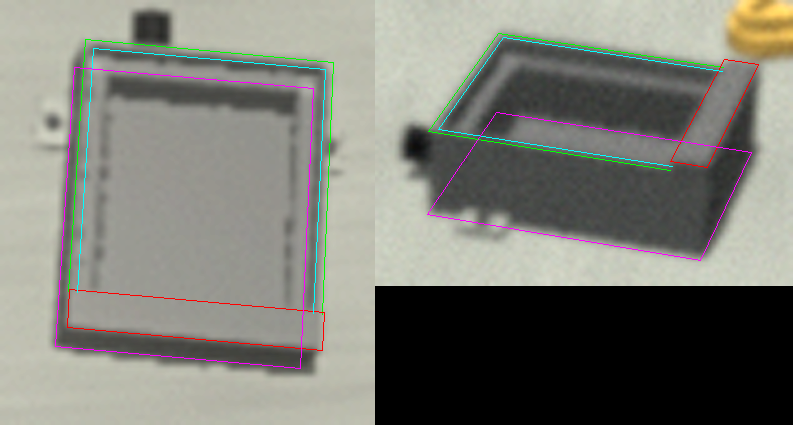

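Emit:
carry_out([
  [0.03,0,0,0,0,0,1],
  [0.045,0,0,0,0,0,1],
  [0.045,0,0,0,0,0,1],
  [0.03,0,0,0,0,0,1],
  [0,0,0,0,0,0,1],
  [0,0,0,0,0,0,1],
])

```text
time: 9.48
tcp_pos: [547.7, -419.6, 220.4]
tcp_rot: [[-0.156, -0.0, 0.988], [-0.988, 0.001, -0.156], [-0.001, -1.0, -0.0]]
contact_force: [0.1, 0.4, -3.2]
grip_width: 0.105
```

```bash
python3 - <<'E'
from plant import optics,manip
from h import *
s=manip.get_state(); print(s["tcp_pos"],s["qvel"])
f=optics.grab_frame("wrist"); np.savez("wrist3.npz",**f)
cv2.imwrite("pics/w3.png",f["frame"][:,:,::-1])
overlay(f,(554.7,-272.6),-9,150,0,450,200,2.6,"pics/w3o.png",1.0)
E
```

```text
[ 547.74132227 -419.60231654  220.40234812] [ 0.02010387 -0.01040399  0.006867   -0.0016768  -0.00290994 -0.00063361]
```

View pics/w3o.png

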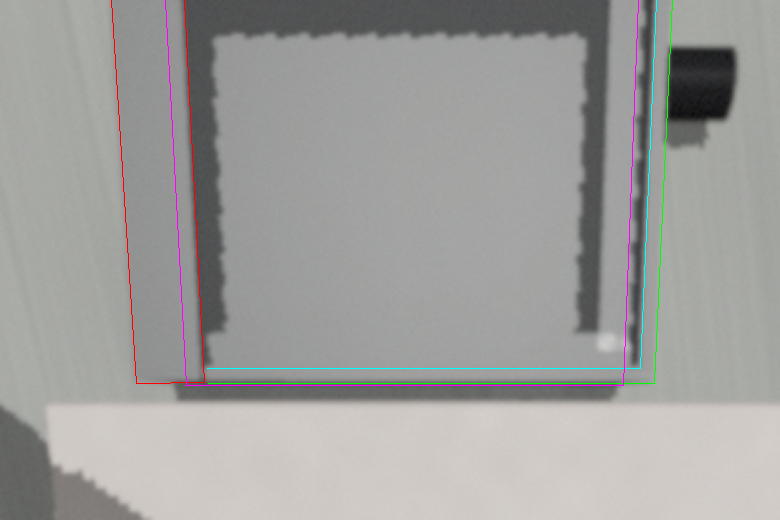

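Emit:
carry_out([
  [-0.03,0,0.0044,0,0,0,1],
  [-0.045,0,0,0,0,0,1],
  [-0.045,0,0,0,0,0,1],
  [-0.0262,0,0,0,0,0,1],
  [0,0,0,5,0,0,1],
  [0,0,0,5,0,0,1],
  [0,0,0,5,0,0,1],
  [0,0.029,-0.0078,0,0,0,1],
  [0,0.029,-0.0078,0,0,0,1],
  [0,0,0,0,0,0,1],
  [0,0,0,0,0,0,1],
])

```text
time: 10.9
tcp_pos: [575.6, -277.0, 162.0]
tcp_rot: [[-0.156, 0.257, 0.954], [-0.988, -0.042, -0.15], [0.001, -0.965, 0.26]]
contact_force: [-0.1, 0.3, -3.4]
grip_width: 0.105
```

```bash
cat >> h.py <<'E'
def seatstate(s,c=(554.2,-272.6),yaw=-9,off=20.7):
    a=np.deg2rad(yaw);R=np.array([[np.cos(a),-np.sin(a),0],[np.sin(a),np.cos(a),0],[0,0,1]])
    p=R.T@(np.array(s["tcp_pos"])-[c[0],c[1],45]); T=R.T@np.array(s["tcp_rot"])
    O=p+off*T[:,1]; ex=T[:,2]; cor=O-80*ex; tc=cor-5*T[:,1]
    print("tcp",p.round(1),"O",O.round(1),"corner",cor.round(1),"topcorner",tc.round(1),"right",(O+80*ex).round(1),"tilt",np.rad2deg(np.arcsin(ex[2])).round(2),"yaw",np.rad2deg(np.arctan2(ex[1],ex[0])).round(2))
    print("F",np.round(s["contact_force"],1),"M",np.round(s["ft_torque"],2),"w",round(float(s["grip_width"]),3),"t",s["time"])
    return p,T
E
python3 - <<'E'
from plant import optics,manip
from h import *
seatstate(manip.get_state())
f=optics.grab_frame("side"); crop(f,280,110,420,240,4.5,"pics/s4.png"); np.savez("side4.npz",**f)
f=optics.grab_frame("wrist"); cv2.imwrite("pics/w4.png",f["frame"][:,:,::-1])
E
```

```text
tcp [ 21.8  -1.  117. ] O [27.2 -1.  97. ] corner [-50.   -1.1  76.1] topcorner [-51.3  -1.1  81. ] right [104.5  -1.  117.8] tilt 15.1 yaw 0.03
F [-0.1  0.3 -3.4] M [-0.03  0.15  0.  ] w 0.105 t 10.9
```

View pics/s4.png

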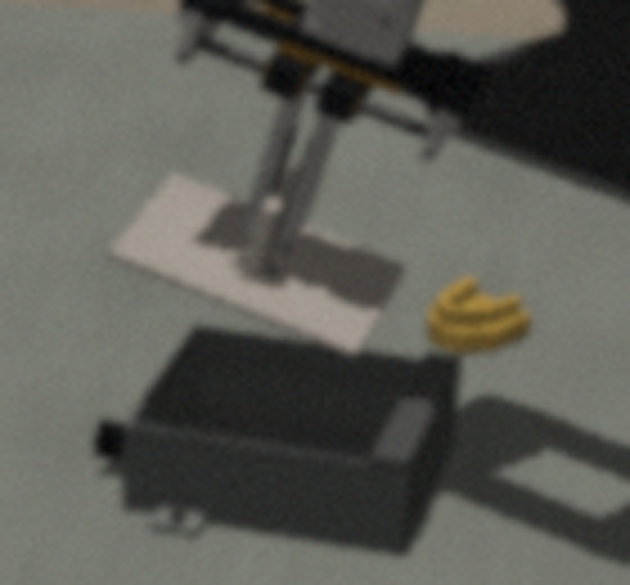

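View pics/w4.png

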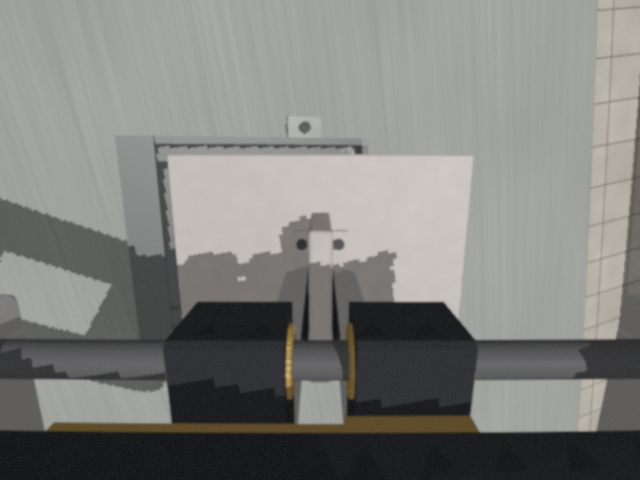

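Emit:
carry_out([
  [-0.0015,0.014,-0.0038,0,0,0,1],
  [0,0.016,-0.0043,0,0,0,1],
  [0,0.016,-0.0043,0,0,0,1],
  [0,0.011,-0.003,0,0,0,1],
  [0,0.007,-0.002,0,0,0,1],
  [0,0,0,0,0,0,1],
  [0,0,0,0,0,0,1],
])

```text
time: 11.88
tcp_pos: [575.3, -275.5, 95.0]
tcp_rot: [[-0.157, 0.257, 0.954], [-0.988, -0.041, -0.151], [0.001, -0.966, 0.26]]
contact_force: [-0.5, -0.7, -3.0]
grip_width: 0.105
```

```bash
python3 - <<'E'
from plant import optics,manip
from h import *
seatstate(manip.get_state())
f=optics.grab_frame("side"); crop(f,280,130,400,240,5,"pics/s5.png")
f=optics.grab_frame("wrist"); cv2.imwrite("pics/w5.png",f["frame"][:,:,::-1])
E
```

```text
tcp [21.3  0.4 50. ] O [26.7  0.4 30. ] corner [-50.5   0.4   9.2] topcorner [-51.8   0.4  14. ] right [103.9   0.4  50.8] tilt 15.07 yaw 0.01
F [-0.5 -0.7 -3. ] M [-0.02  0.21  0.02] w 0.105 t 11.875
```

View pics/s5.png

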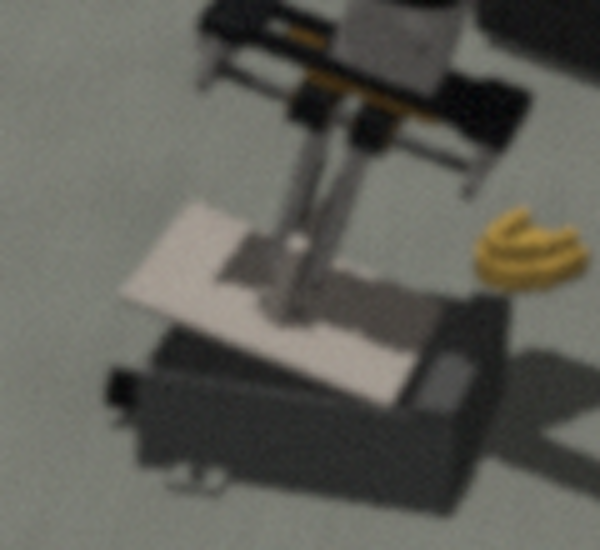

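View pics/w5.png

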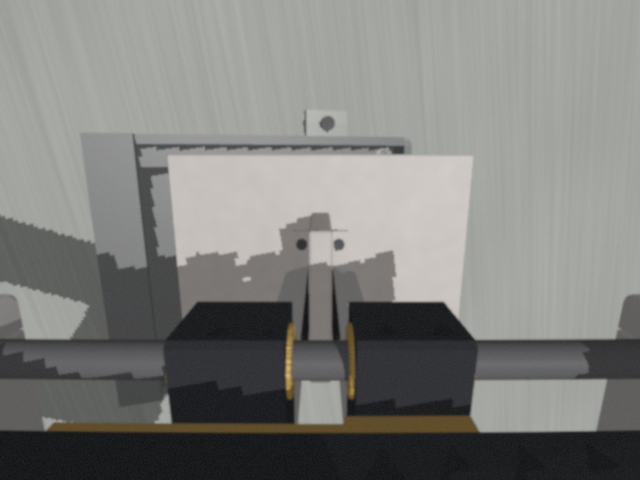

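Emit:
carry_out([
  [0,0,-0.006,0,0,0,1],
  [0,0,-0.008,0,0,0,1],
  [0,0,-0.008,0,0,0,1],
  [0,0,-0.005,0,0,0,1],
  [0,0,-0.002,0,0,0,1],
  [0,0,0,0,0,0,1],
  [0,0,0,0,0,0,1],
])

```text
time: 12.85
tcp_pos: [547.4, -270.9, 87.0]
tcp_rot: [[-0.156, 0.256, 0.954], [-0.988, -0.041, -0.151], [0.0, -0.966, 0.259]]
contact_force: [-0.5, -0.1, -3.0]
grip_width: 0.101
```

```bash
python3 - <<'E'
from plant import optics,manip
from h import *
seatstate(manip.get_state())
f=optics.grab_frame("side"); crop(f,280,130,400,240,5,"pics/s6.png")
f=optics.grab_frame("wrist"); cv2.imwrite("pics/w6.png",f["frame"][:,:,::-1])
E
```

```text
tcp [-6.9  0.6 42. ] O [-1.6  0.6 22. ] corner [-78.8   0.6   1.2] topcorner [-80.1   0.6   6.1] right [75.7  0.6 42.7] tilt 15.03 yaw 0.0
F [-0.5 -0.1 -3. ] M [0.02 0.23 0.05] w 0.101 t 12.85
```

View pics/s6.png

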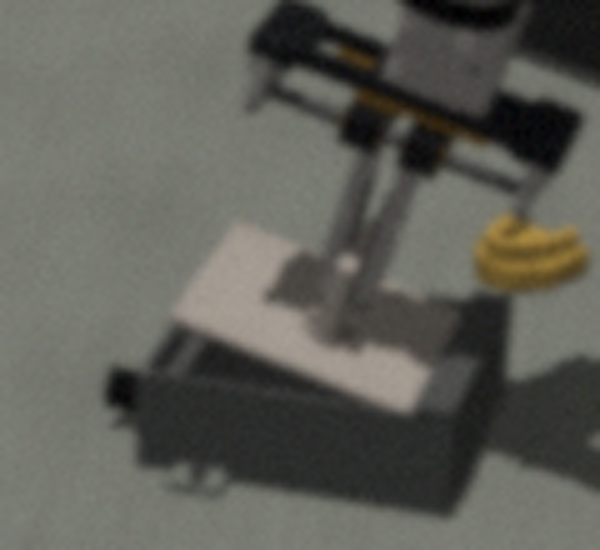

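View pics/w6.png

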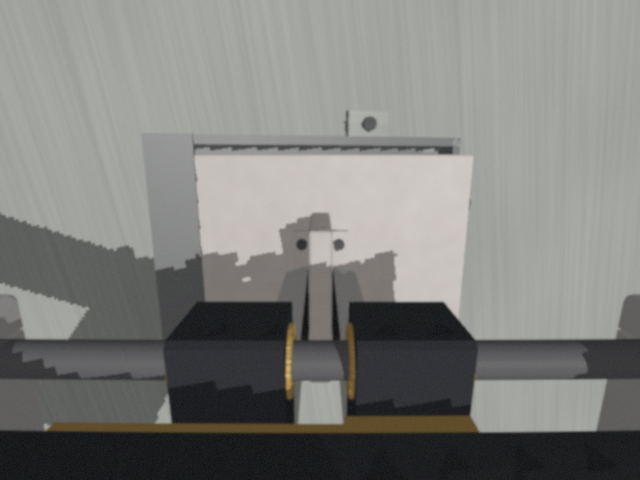

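Emit:
carry_out([
  [0,0,-0.001,0,0,0,1],
  [0,0,0,0,0,0,1],
  [0,0.0021,0.0005,-1.5,0,0,1],
  [0,0.0021,0.0005,-1.5,0,0,1],
  [0,0.0021,0.0005,-1.5,0,0,1],
  [0,0.0021,0.0005,-1.5,0,0,1],
  [0,0.0021,0.0005,-1.5,0,0,1],
  [0,0.0021,0.0005,-1.5,0,0,1],
  [0,0.0021,0.0005,-1.5,0,0,1],
  [0,0,0,0,0,0,1],
  [0,0,0,0,0,0,1],
])

```text
time: 14.32
tcp_pos: [552.1, -271.4, 72.6]
tcp_rot: [[-0.156, 0.077, 0.985], [-0.988, -0.012, -0.156], [-0.0, -0.997, 0.078]]
contact_force: [0.4, -0.5, -2.7]
grip_width: 0.101
```

```bash
python3 - <<'E'
from plant import optics,manip
from h import *
seatstate(manip.get_state())
f=optics.grab_frame("side"); crop(f,280,130,400,240,5,"pics/s7.png")
f=optics.grab_frame("wrist"); cv2.imwrite("pics/w7.png",f["frame"][:,:,::-1])
E
```

```text
tcp [-2.3  0.8 27.6] O [-0.6  0.8  6.9] corner [-80.4   0.8   0.7] topcorner [-80.8   0.8   5.7] right [79.1  0.8 13.2] tilt 4.48 yaw 0.0
F [ 0.4 -0.5 -2.7] M [-0.02  0.02 -0.03] w 0.101 t 14.325
```

View pics/s7.png

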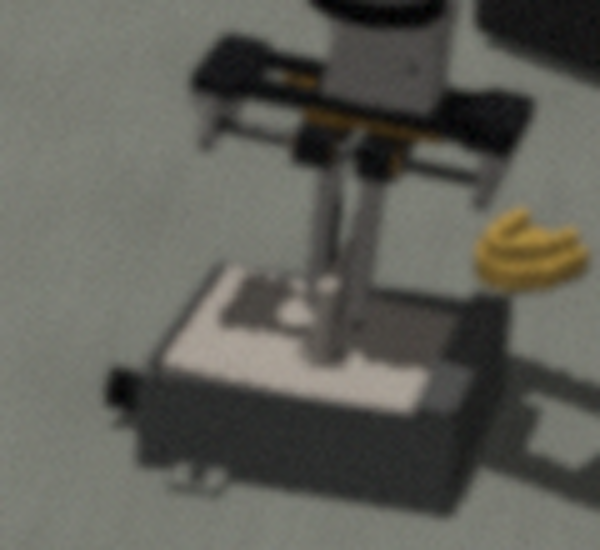

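View pics/w7.png

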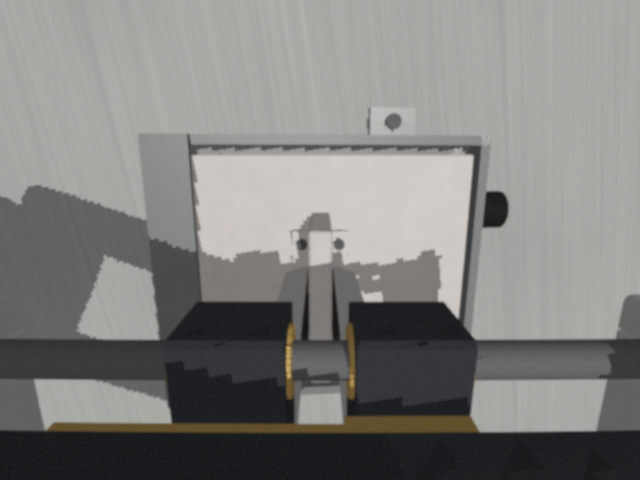

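Emit:
carry_out([
  [0,0.0021,0.0005,-1.5,0,0,1],
  [0,0.0021,0.0005,-1.5,0,0,1],
  [0,0.0021,0.0005,-1.5,0,0,1],
  [0,0,0,0,0,0,1],
  [0,0,0,0,0,0,1],
])

```text
time: 15.05
tcp_pos: [554.0, -271.7, 66.3]
tcp_rot: [[-0.156, -0.0, 0.988], [-0.988, 0.0, -0.156], [-0.0, -1.0, -0.0]]
contact_force: [-0.3, -0.0, -3.7]
grip_width: 0.105
```

```bash
python3 - <<'E'
from plant import optics,manip
from h import *
seatstate(manip.get_state())
E
```

```text
tcp [-0.3  0.8 21.3] O [-0.3  0.8  0.6] corner [-80.3   0.8   0.6] topcorner [-80.3   0.8   5.6] right [79.7  0.9  0.5] tilt -0.02 yaw 0.01
F [-0.3 -0.  -3.7] M [-0.07 -0.03 -0.02] w 0.105 t 15.05
```

Weight (~3.3 N) still on the gripper, so lower in small steps until it comes off.

Emit:
carry_out([
  [0,0.0007,0,0,0,0,1],
  [0,0.0005,0,0,0,0,1],
  [0,0,0,0,0,0,1],
  [0,0,0,0,0,0,1],
])

```text
time: 15.55
tcp_pos: [553.9, -271.8, 65.7]
tcp_rot: [[-0.156, -0.0, 0.988], [-0.988, -0.0, -0.156], [0.0, -1.0, -0.0]]
contact_force: [-1.9, 0.9, 1.3]
grip_width: 0.102
```

Emit:
carry_out([
  [0,0.0004,0,0,0,0,1],
  [0,0,0,0,0,0,1],
  [0,0,0,0,0,0,0.6],
  [0,0,0,0,0,0,0.4],
  [0,0,0,0,0,0,0.2],
  [0,0,0,0,0,0,0.1],
  [0,0,0,0,0,0,0.1],
])

```text
time: 16.42
tcp_pos: [554.1, -271.9, 64.8]
tcp_rot: [[-0.156, 0.0, 0.988], [-0.988, -0.0, -0.156], [0.0, -1.0, 0.0]]
contact_force: [0.5, -0.3, -0.3]
grip_width: 0.449
```

```bash
python3 - <<'E'
from plant import optics,manip
from h import *
seatstate(manip.get_state())
f=optics.grab_frame("side"); crop(f,280,130,400,240,5,"pics/s8.png")
f=optics.grab_frame("wrist"); cv2.imwrite("pics/w8.png",f["frame"][:,:,::-1])
E
```

```text
tcp [-0.3  0.7 19.8] O [-0.3  0.7 -0.9] corner [-80.3   0.7  -0.9] topcorner [-80.3   0.7   4.1] right [79.7  0.7 -0.9] tilt 0.0 yaw -0.0
F [ 0.5 -0.3 -0.3] M [-0.05 -0.08  0.02] w 0.449 t 16.425
```

View pics/s8.png

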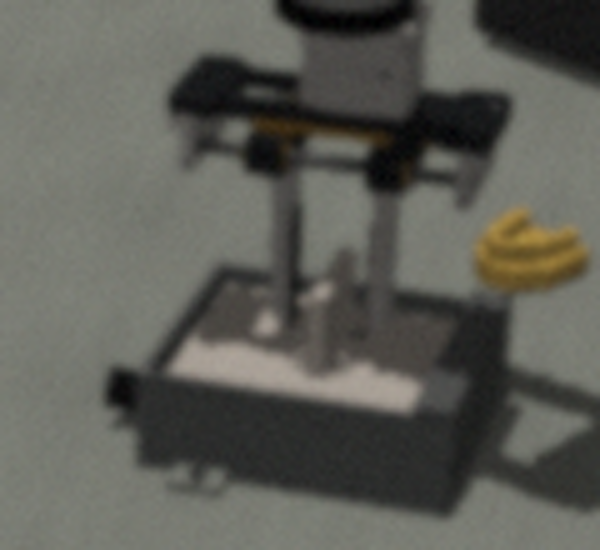

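View pics/w8.png

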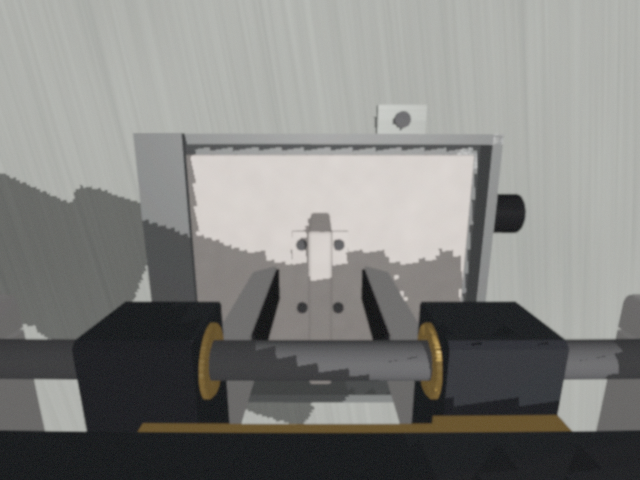

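Free of the fingers; raise straight up, then move aside and check the seating.

Emit:
carry_out([
  [0,-0.01,0,0,0,0,0.1],
  [0,-0.025,0,0,0,0,0.1],
  [0,-0.04,0,0,0,0,0.1],
  [0,-0.045,0,0,0,0,0.1],
  [0.03,-0.04,0,0,0,0,0.1],
  [0.04,0,0,0,0,0,0.1],
  [0.04,0,0,0,0,0,0.1],
  [0.03,0,0,0,0,0,0.1],
  [0,0,0,0,0,0,0.1],
  [0,0,0,0,0,0,0.1],
])

```text
time: 17.77
tcp_pos: [532.3, -409.4, 225.2]
tcp_rot: [[-0.156, 0.0, 0.988], [-0.988, 0.0, -0.156], [-0.001, -1.0, 0.0]]
contact_force: [-0.6, 0.4, 0.0]
grip_width: 0.453
```

```bash
python3 - <<'E'
from plant import optics,manip
from h import *
s=manip.get_state();print(s["tcp_pos"],s["contact_force"],s["time"])
f=optics.grab_frame("wrist"); np.savez("wrist9.npz",**f)
overlay(f,(554.2,-272.6),-9,150,0,460,240,2.5,"pics/w9.png",1.0)
f=optics.grab_frame("side"); np.savez("side9.npz",**f); crop(f,280,160,400,240,6,"pics/s9.png")
E
```

```text
[ 532.29339897 -409.44315971  225.22990644] [-0.5520385   0.41382633  0.03313594] 17.775
```

View pics/w9.png

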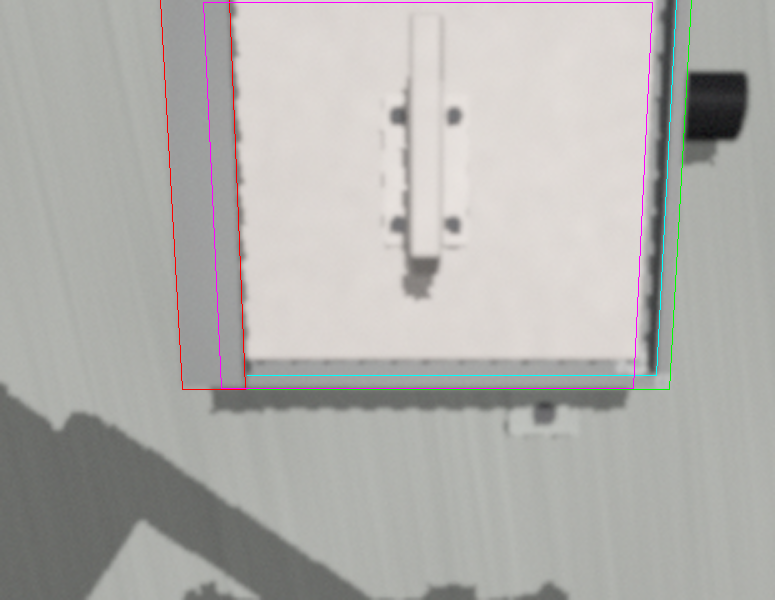

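View pics/s9.png

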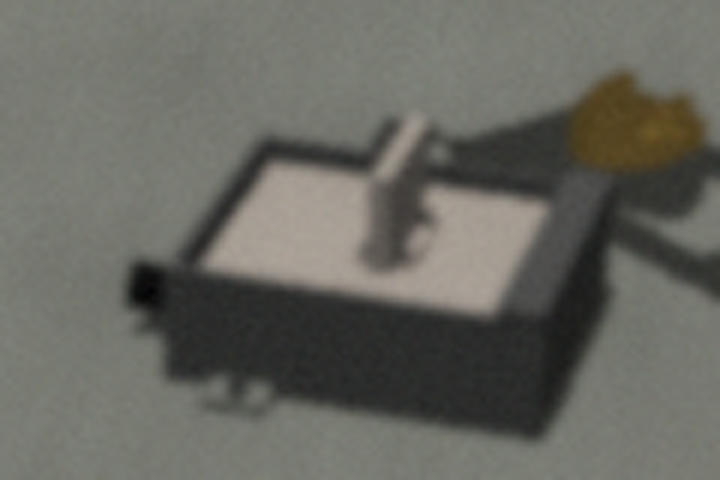

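```bash
python3 - <<'E'
from h import *
f=ld("wrist9.npz")
a=np.deg2rad(-9);R=np.array([[np.cos(a),-np.sin(a)],[np.sin(a),np.cos(a)]])
S=lambda w:np.c_[(w[:,:2]-[554.2,-272.6])@R,w[:,2]-45]
g=lambda p:np.array(p)/2.5+[150,0]
print("plate corner +x,-y",S(at_z(f,g([[648,359],[662,60]]),50)))
print("rib top ends",S(at_z(f,g([[411,257],[439,257],[411,14],[442,14]]),100)))
vs=[]
for x in range(255,400,6):
    for y in list(range(20,140,6)):
        if 300<x<345 and y<125: continue
        vs.append((x,y))
w=S(at_depth(f,vs)); ok=(abs(w[:,2]-5)<15); w=w[ok]
A=np.c_[w[:,0],w[:,1],np.ones(len(w))]; q=np.linalg.lstsq(A,w[:,2],rcond=None)[0]
print("plane slopes",q,"n",len(w),"resid",np.std(w[:,2]-A@q))
E
```

```text
plate corner +x,-y [[ 83.19964106 -64.24200719   5.        ]
 [ 82.83707233  37.98397326   5.        ]]
rib top ends [[ -4.93984483 -34.37648238  55.        ]
 [  3.88044109 -34.3760528   55.        ]
 [ -4.71970055  34.75539866  55.        ]
 [  4.5551329   34.75599979  55.        ]]
plane slopes [-6.74522877e-04 -2.45479552e-03  5.74684997e+00] n 372 resid 0.7520636374873665
```

```bash
python3 - <<'E'
from plant import order
print(order.close_job())
E
```

```text
the job is handed in; nothing more can be done
None
```

The white cover plate is back on the settling box, lying flat on the ledge, and I handed the job in at about 18 s of the 45 s allowed. The interface reports no verdict.

**What I did:**
- I gripped the rib and carried the plate over the box.
- I tilted it 15° and slid its near edge under the lip, about 13 mm by tool pose. I held it there over 0.25 s.
- I lowered the opposite edge at roughly 0.2 rad/s and let it down until the gripper no longer carried its weight. Then I opened the fingers and withdrew.

**Last checks, from the wrist camera after letting go:**
- **Level:** the plate's slope is under 0.003 rad.
- **Height:** the underside is about 0.7 mm above the nominal ledge height, within the depth noise.
- **Position:** the rib, and so the plate, is within about 1 mm of the recess centre and in line with the box.
- **Gripper:** it was about 160 mm above the box, with close to zero force on the tool.
- **Bystanders:** the arm stayed well above them. I did not measure their positions again at the end.

**Checks that disagreed:**
- **Box position:** the top and side cameras put the box 3 to 5 mm away from where the wrist camera did. I used the wrist estimate because it agreed with the held plate and with both rim edges, and the plate then seated without jamming.
- **Plate edge:** the plate's +x edge at the end reads about 83 mm from centre instead of 80, while the rib reads centred. Even if the edge reading is right, the plate is within the 7 mm allowed.

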